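Set the depth stop of a hand stamp and strike the mark

ROBOT

A 7-joint arm with a two-finger parallel gripper is mounted at the origin on a cart in front of the work surface, level with it; the furniture and walls round the work are solid. World frame = base frame: x ahead of the robot, y to its left, z up, the work surface at z = 0. Lengths are in m, angles in rad, forces in N, time in s.
With the tool pointing down it reaches from about 0.425 to 0.875 m from the base axis. Payload 4.7 kg.
Tool frame: the origin (TCP) lies midway between the tips of the shut fingers; the grasp point (between the pads) lies 19 mm behind it; z points along the fingers, y is the line along which they close (so a half turn about z gives the same grasp; the last joint's range is limited). The gripper opens to 87 mm and grips with 3 to 60 N. Pads are 19 mm wide; open, the fingers measure 117 mm over their backs; the gripper's body (75 mm by 190 mm) begins 51 mm behind the grasp point.
Start: joints at [1.296, 0.321, -0.07, 1.45, 0.023, 1.371, -0.057], TCP at [0.185, -0.623, 0.223] pointing down, gripper open.
Joint ranges: [-2.86, 2.86], [-0.3, 2.09], [-1.38, 1.24], [0.06, 2.45], [-1.56, 4.7], [0.09, 2.05], [-2.69, 2.69]. Speed limits (rad/s): [2.57, 2.57, 3.14, 3.14, 3.14, 3.14, 3.14].

INTERFACE

Orientations are given as a rotation vector (axis times angle).
In Python, from bench import ctrl gives the robot as it stands. The module is installed in compiled form; this text tells all that it offers.
- The arm moves only by the shell command python3 -m handwheel 'ROWS' [FORCE]. ROWS is JSON, a list of rows, each a list of 7 numbers: the finger opening in m, from 0 to 0.087, then the shift along the tool's x, y, z in m, then the turn, a rotation vector about the tool's x, y, z in degrees. A call has 1 to 12 rows; each row shifts and turns the commanded pose from where the row before left it, along the tool's axes as they then stand; what a row does not reach is not made up. A row lasts 1/8 s, in which the tool goes at most 62.5 mm and 10.7 degrees, less where a joint would pass 70% of its speed; a pose out of reach is approached as far as the arm can. A call is refused whole if a number of a shift passes 0.0625 or a number of a turn 10.7, either way. A call with a gripper value outside its range is refused whole. The fingers move at their own pace and stop on an object; FORCE is the grip in N (left out, the last holds). Time passes only in rows, so rows that do not move let the fingers close. It gives the time, the measured TCP pose, the force, the opening and the grip force at its end, in the units of the state.
- ctrl.get_state(): the state, without advancing time (a new reading comes with each control period).
- ctrl.get_image(name): name is "scene" or "top" or "wrist"; returns (picture, depth): 400x640x3 uint8, blue, green, red; 400x640 float32, m along the optical axis (not along the pixel's ray), 0 where there is no reading.
- ctrl.camera_info(name): a dict with "intrinsics" (3x3 intrinsics, pixels), "R" (3x3) and "t" (3): a world point X has camera coordinates R X + t. Camera axes: x right, y down, z forward; pixel columns grow to the right and rows downward; lengths in m; the calibration is good to about 2 mm. A picture is of the moment at which its call begins: read the wrist's pose just before it. camera_info takes no time and is no camera call; for the wrist camera it gives the pose at the moment of the call.
- ctrl.close_job(): hands the job in; it is judged then, once.
The state is a dict: "time": time; "joint_positions": joint angles; "qd": joint speeds; "joint_torque": joint torques, N m; "position": TCP position; "tool_rot": TCP orientation; "ft_force": force on the tool from outside, world axes, zero at the start; "torque": the same for the moment, N m; "grip_width": opening from 0.0 (shut) to 1.0 (fully open); "grip_force": force on a finger pad.
Only numpy, scipy, OpenCV 4.12 (cv2) and the standard library are available. Lean on these libraries where they do the work, as an engineer would, in place of code of your own. Each camera call takes 0.05 s, during which the arm holds its last target. There are 200 camera calls.

TASK

The nut in the hand stamp must get its inspection mark, but the stamp's depth stop is still set too low for it. Loosen the brass lock ring well, turn the thimble until its white line stands at the red pointer, tighten the lock ring fully again, then take the mallet by its handle and drive the stamp's steel head down to the stop with a brisk blow, not a slow push. Put the mallet back in its rest as it lay, and leave the stamp as set and the things round about undisturbed.

Things in the scene. Friction and masses are not known exactly. Their poses are not given: they have to be found in the camera images.
- stamp: green cast hand stamp, bolted down and never moving. Origin on the worktop under the ram axis; z up; own +x points to the green column behind the ram, own +y to the depth stop, whose axis stands 62 mm from the ram axis. Base 16 mm thick, spans own x -54..82, y -72..104 mm; green parts reach 96 mm, the moving parts above them 173 mm above the worktop
- ram (a joint): how far down the stamp's ram (its sprung punch) is, m. 0 = up. It slides upright on the stamp origin axis: on top a dark steel head 31 mm across, below it a crosshead with the depth stop (lock ring, thimble, red pointer). Its spring needs about 7 N to start, 14 N at 9 mm, and brings it back. The stop ends the travel at 9 mm when the thimble reads 0, 1.5 mm sooner per rad below
- ram_top (a point): middle of the top face of the dark steel head to be struck, 172 mm above the worktop when up. Behind the stamp, from about world x = 0.7 m on, stands the tall solid thread tester; keep the wrist clear of it
- lock_ring (a joint): angle of the lock ring, rad. 0 = tight, grows counter-clockwise seen from above to 1.2 (end of travel). Below about 0.15 it clamps the thimble fast; from 0.45 up the thimble turns freely. Needs about 0.15 N m and stays where it is left
- ring_grip (a point): centre of the brass knurled lock ring, on the stop axis: 46 mm across, 11 mm high, from 130.5 to 141.5 mm above the worktop, lying on the steel crosshead (a bar 26 mm wide from the ram, ending in a 41 mm disc under the ring). Site 136 mm above the worktop. Axes fixed to the ring
- thimble (a joint): angle of the thimble, rad. 0 = its white line stands at the red pointer; negative = turned clockwise (seen from above) of it, stop too low; range -1.6 to 0.6. Grows counter-clockwise seen from above, and the thimble then rises 1.5 mm per rad. Needs about 0.06 N m when the ring is loose; stays where it is left
- thimble_grip (a point): centre of the knurled grip of the dark steel thimble, on the stop axis above the lock ring: grip 25 mm across, from 151 to 172 mm above the worktop (when at 0); below it a graduated skirt 33 mm across from 145 to 151 mm. Site 161.5 mm above the worktop at 0. Axes turn with the thimble
- thimble_line (a point): foot of the thimble's white line on the rim of its skirt, 16.5 mm from the stop axis
- index (a point): tip of the red pointer, 19 mm from the stop axis towards the ram (stamp's own -y), 149 mm above the worktop; its 4 mm thick post stands 26 mm from the stop axis
- mallet: small two-faced mallet, about 0.3 kg. Origin in the middle of its head, own z along the head: head 35 mm across and 72 mm long, so the striking faces lie 36 mm above (red) and below (white) the origin. The black handle runs along own -x on the origin's height from the head to 190 mm, flat-sided, 18 mm wide (own y), 22 mm high (own z). Centre of mass about 50 mm from the origin along the handle
- mallet_grip (a point): good place to take the handle: on its axis, 64 mm from the head's middle, between the two uprights of the rest
- rest: dark steel mallet rest, fixed. Base plate 186 mm by 62 mm, own x -173..13 mm. Two uprights, 8 mm thick, at own x = -28 and -150 mm, each with a slot 23.6 mm wide whose floor is 51 mm and whose flared tips are 73 mm above the worktop; uprights 46 mm wide. Origin on the worktop, below the middle of the mallet's head, at the +x end
- rest_seat (a point): where the mallet's origin belongs in the rest: 62 mm above the worktop over the rest's origin, head to the rest's +x end, mallet axes along the rest's
- nut: steel flange nut, 23 mm across, 12 mm high, lying flange down in the stamp's nest under the ram; stays there. Origin under its middle
- nest (a point): floor of the nest, on the ram axis, 24 mm above the worktop; pocket 26 mm wide, 4 mm deep
- oil_bottle: white oil bottle with red spout, 54 mm across, 140 mm high, loose. Origin under its middle
- plug_gauge: loose plug gauge with red band, 98 mm long, 17 mm thick, lying. Origin under its middle
- plug_gauge_b: loose plug gauge with green band, 98 mm long, 19 mm thick, lying. Origin under its middle
- ring_gauge: loose steel ring gauge, 45 mm across, 14 mm high. Origin under its middle
- loose_nut: loose flange nut on the worktop, 23 mm across, 12 mm high. Origin under its middle

How it is judged:
By the outcome, as a careful person would: the job done as asked, in the order asked, and still so for the second after the job is handed in, with the robot touching nothing.
It also fails if it takes over 67 s, if anything falls off the work surface, if the arm or the gripper's body presses on something with over 40 N, if the wrist force passes 120 N, or if a joint passes its speed limit or range.

## Working session

There is one attempt and no reset: what is moved stays moved. The work goes in short steps, Python scripts to look and compute and a shell command to move; the robot and the scene stay as the last step left them, time stands still between calls to the robot, and variables do not carry over. Pictures are saved under pics/ and viewed, at most 14 in all, crops included, and the job is handed in when it is done.

```bash
mkdir -p pics
python3 - <<'E'
from bench import ctrl
import cv2,numpy as np
s=ctrl.get_state();print(s)
for n in("scene","top"):
    im,d=ctrl.get_image(n);cv2.imwrite(f"pics/{n}0.png",im);np.savez(f"{n}0.npz",im=im,d=d,**ctrl.camera_info(n))
    c=ctrl.camera_info(n);print(n,c["intrinsics"],-c["R"].T@c["t"],c["R"][2])
E
```

```text
{'time': 0.0, 'joint_positions': array([ 1.29610913,  0.32184156, -0.07007934,  1.45172251,  0.02261388,
        1.37078946, -0.05690112]), 'qd': array([-5.66026322e-05,  2.82913229e-04, -1.32769948e-03, -4.25855658e-04,
        1.05815420e-03,  8.36410465e-04, -1.67846508e-04]), 'joint_torque': array([-6.21892536e-05, -4.91287315e+01, -4.04046820e-01, -3.12527740e+01,
       -6.38960791e-02,  4.39319573e-02,  1.97041736e-04]), 'position': array([ 0.18489319, -0.62254945,  0.22142558]), 'tool_rot': array([-3.10697950e+00, -4.51816727e-01,  6.24713377e-04]), 'ft_force': array([ 0.69928602, -0.01633397,  0.22347608]), 'torque': array([0.03250433, 0.07016755, 0.0242104 ]), 'grip_force': 0.0, 'grip_width': 1.0002987099665457}
scene [[373.65458608   0.         322.83190873]
 [  0.         373.65458608 202.77769117]
 [  0.           0.           1.        ]] [0.04104799 0.36845465 0.80266822] [ 0.5662287  -0.35987489 -0.74153565]
top [[466.30639803   0.         318.58729851]
 [  0.         466.30639803 200.11935701]
 [  0.           0.           1.        ]] [0.41067255 0.02256525 1.08670907] [ 0.13911971  0.01252632 -0.99019634]
```

View pics/scene0.png

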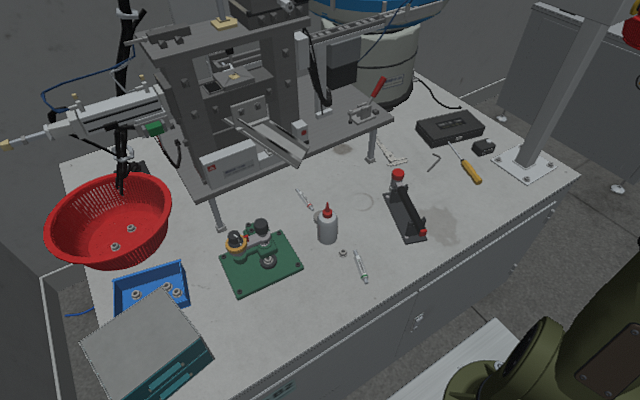

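View pics/top0.png

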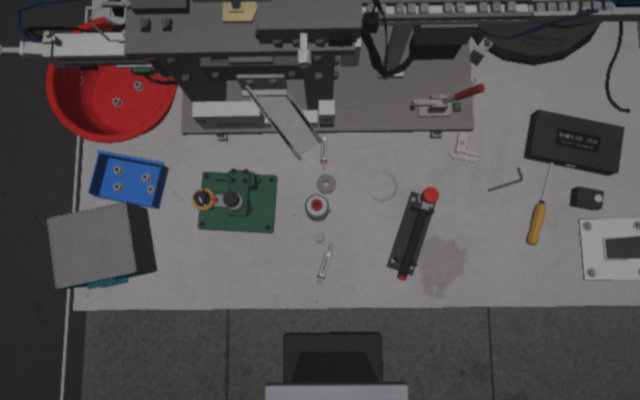

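The scene view shows the green stamp at (262,262), the bottle at (327,225) and the mallet in its rest at (405,205). In the top view the brass ring is at (204,199), the ram head at (232,200), the mallet head at (431,194) and the handle end at (404,277).

```bash
cat > h.py <<'E'
import numpy as np,cv2
from scipy.spatial.transform import Rotation as Ro
def ray(c,uv,z):
    K,R,t=c["intrinsics"],c["R"],c["t"];o=-R.T@t
    uv=np.atleast_2d(np.array(uv,float));d=(np.linalg.inv(K)@np.c_[uv,np.ones(len(uv))].T).T@R
    return o+d*((z-o[2])/d[:,2])[:,None]
def proj(c,X):
    p=c["K"] if 0 else c["intrinsics"]@(c["R"]@np.array(X,float)+c["t"]);return p[:2]/p[2]
def blobs(m,n=20):
    k,l,s,ce=cv2.connectedComponentsWithStats(m.astype(np.uint8));return [(ce[i].round(1),s[i]) for i in range(1,k) if s[i,4]>=n]
E
python3 - <<'E'
from h import *
c=dict(np.load("top0.npz"));im=c["im"];hsv=cv2.cvtColor(im,cv2.COLOR_BGR2HSV);H,S,V=[hsv[...,i].astype(int) for i in range(3)]
roi=np.zeros(H.shape,bool);roi[150:300,190:460]=1
print("brass");
for b in blobs((H>10)&(H<28)&(S>120)&(V>70)&roi,8):print(b,ray(c,b[0],.136))
print("red")
for b in blobs(((H<8)|(H>172))&(S>120)&(V>60)&roi,5):print(b,ray(c,b[0],.098))
g=((H>45)&(H<90)&(S>60)&roi);cn=max(cv2.findContours(g.astype(np.uint8),0,2)[0],key=cv2.contourArea)
r=cv2.boxPoints(cv2.minAreaRect(cn));print("green",r,ray(c,r,.016),cv2.minAreaRect(cn))
cv2.imwrite("pics/z1.png",np.hstack([cv2.resize(im[160:240,190:285],None,fx=5,fy=5),cv2.resize(im[180:285,380:445],None,fx=3.81,fy=3.81)[:400]]))
E
```

```text
brass
(array([209.4, 192.6]), array([204, 189,  10,   9,  36], dtype=int32)) [[0.56297802 0.26050612 0.136     ]]
(array([203.8, 205.3]), array([193, 199,  21,  11,  79], dtype=int32)) [[0.5366073  0.27153307 0.136     ]]
red
(array([430.3, 194.8]), array([423, 188,  16,  15, 183], dtype=int32)) [[ 0.55788228 -0.20382989  0.098     ]]
(array([213.7, 198.7]), array([211, 197,   6,   4,  15], dtype=int32)) [[0.5556666  0.26046088 0.098     ]]
(array([316.3, 204.4]), array([312, 200,  10,  10,  80], dtype=int32)) [[0.54040441 0.04006932 0.098     ]]
(array([401.7, 277. ]), array([398, 275,   8,   5,  26], dtype=int32)) [[ 0.38521035 -0.13660404  0.098     ]]
green [[198.35045 227.7182 ]
 [201.93141 168.6322 ]
 [276.14368 173.12991]
 [272.56268 232.21591]] [[0.50047594 0.31438166 0.016     ]
 [0.63945804 0.30936278 0.016     ]
 [0.62622399 0.13474795 0.016     ]
 [0.4879759  0.14280916 0.016     ]] ((237.24705505371094, 200.42405700683594), (74.34842681884766, 59.19441223144531), 3.468229293823242)
```

View pics/z1.png

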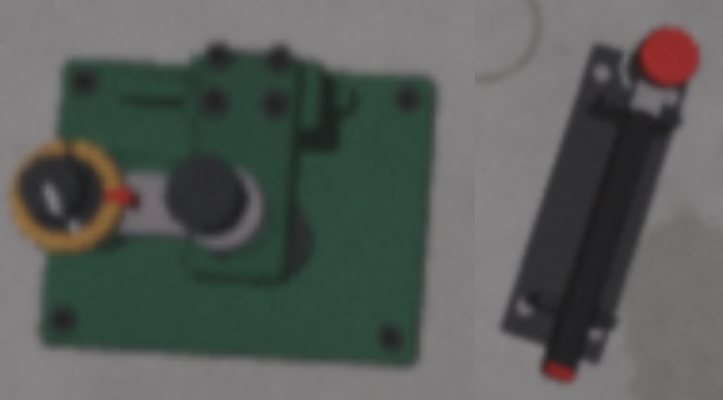

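The zoom shows the ring centred at about crop (67,197), pixel (203.4,199.4), and the ram head at crop (205,193), pixel (231,198.6). The white line foot is near crop (73,222), roughly −1.4 rad, and the mallet's red face is at top pixel (430.3,194.8).

```bash
cat >> h.py <<'E'
def plan(x,y,z,yaw,n,n_turn=None):
    """yaw = world yaw (deg) of tool x; tool pointing down. prints one row (shift, turn) split in n"""
    from bench import ctrl
    s=ctrl.get_state();R=Ro.from_rotvec(s["tool_rot"]);p=s["position"]
    T=Ro.from_euler("z",yaw,degrees=True)*Ro.from_euler("x",180,degrees=True)
    w=(R.inv()*T).as_rotvec(degrees=True);d=R.inv().apply(np.array([x,y,z])-p)
    tx=R.apply([1,0,0]);print("pos",p.round(4),"yaw",np.degrees(np.arctan2(tx[1],tx[0])).round(2),"t",round(s["time"],2),"F",s["ft_force"].round(1),"T",s["torque"].round(2))
    print("shift mm",(d*1000).round(1),"per row",(d*1000/n).round(1),"turn",w.round(2))
E
python3 - <<'E'
from h import *
from bench import ctrl
c=dict(np.load("top0.npz"))
print(ray(c,[203.4,199.4],.138),ray(c,[231,198.6],.172))
w=ctrl.camera_info("wrist");R=Ro.from_rotvec(ctrl.get_state()["tool_rot"]);
print("wristcam in tool",R.inv().apply(-w["R"].T@w["t"]-ctrl.get_state()["position"]),R.inv().apply(w["R"][2]),w["intrinsics"][0])
plan(.30,-.40,.32,16.5,5)
E
```

```text
[[0.54862649 0.2721195  0.138     ]] [[0.5445543  0.20816714 0.172     ]]
wristcam in tool [ 0.07957536 -0.0007437  -0.162143  ] [-2.83058366e-01  1.97842033e-04  9.59102665e-01] [280.99087659   0.         316.58743085]
pos [ 0.1849 -0.6226  0.2216] yaw 16.55 t 0.1 F [-0.6  0.1  0.3] T [-0.02 -0.03 -0.03]
shift mm [ 173.7 -180.8  -98.1] per row [ 34.7 -36.2 -19.6] turn [-0.1   0.    0.05]
```

```bash
python3 -m handwheel '[[0.087,0.035,-0.036,-0.02,0,0,0],[0.087,0.035,-0.036,-0.02,0,0,0],[0.087,0.035,-0.036,-0.02,0,0,0],[0.087,0.035,-0.036,-0.02,0,0,0],[0.087,0.035,-0.036,-0.02,0,0,0],[0.087,0.041,-0.04,0,0,0,0],[0.087,0.041,-0.04,0,0,0,0],[0.087,0.041,-0.04,0,0,0,0],[0.087,0.041,-0.04,0,0,0,0],[0.087,0.041,-0.04,0,0,0,0],[0.087,0.041,-0.04,0,0,0,0]]'
python3 -m handwheel '[[0.062,0.022,-0.045,0.003,0,0,0],[0.062,0.022,-0.045,0.003,0,0,0],[0.062,0.022,-0.045,0.003,0,0,0],[0.062,0.022,-0.045,0.003,0,0,0],[0.062,0.022,-0.045,0.003,0,0,0],[0.062,0.022,-0.045,0.003,0,0,0],[0.062,0.022,-0.045,0.003,0,0,0],[0.062,0,0,0,0,0,-9],[0.062,0,0,0,0,0,-9],[0.062,0,0,0,0,0,-9],[0.062,0,0,0,0,0,-8.5],[0.062,0,0,0,0,0,0]]'
cat > look.py <<'E'
import sys
from h import *
from bench import ctrl
n=sys.argv[1];c=ctrl.camera_info("wrist");im,d=ctrl.get_image("wrist")
np.savez(n+".npz",im=im,d=d,**c);cv2.imwrite(f"pics/{n}.png",im)
s=ctrl.get_state();print(s["time"],s["position"].round(4),s["tool_rot"].round(3),proj(c,[.5486,.272,.138]),proj(c,[.545,.208,.172]))
E
python3 look.py w1
```

```text
time: 1.48
position: [0.4694, -0.0989, 0.3224]
tool_rot: [3.108, 0.451, -0.0]
ft_force: [1.9, -1.1, 0.7]
grip_width: 1.001
grip_force: 0.0
time: 2.98
position: [0.5268, 0.245, 0.301]
tool_rot: [-2.824, -1.376, 0.001]
ft_force: [-0.3, -0.3, 0.2]
grip_width: 0.71
grip_force: 0.0
3.025 [0.5268 0.245  0.3011] [-2.825e+00 -1.374e+00  1.000e-03] [316.73629613 156.96217697] [350.24864133 209.55613246]
```

View pics/w1.png

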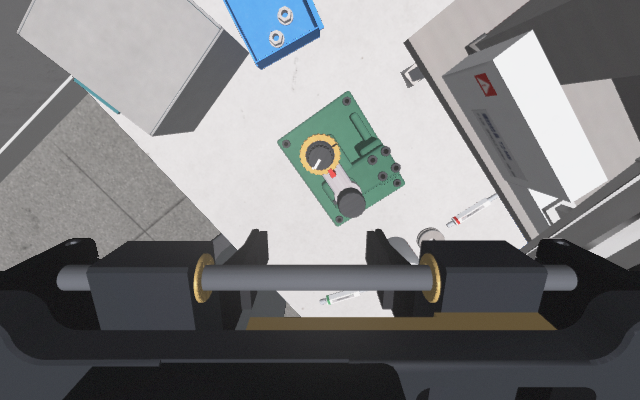

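The wrist view shows the brass ring at about (320,155), the ram head at about (351,203), the white line foot at about (316,165) and the pointer at (332,174).

```bash
cat > stamp.py <<'E'
import sys
from h import *
c=dict(np.load(sys.argv[1]+".npz"));im=c["im"];hsv=cv2.cvtColor(im,cv2.COLOR_BGR2HSV);H,S,V=[hsv[...,i].astype(int) for i in range(3)]
def circ(P):
    A=np.c_[2*P[:,:2],np.ones(len(P))];s=np.linalg.lstsq(A,(P[:,:2]**2).sum(1),rcond=None)[0];return s[:2],np.sqrt(s[2]+s[:2]@s[:2])
m=((H>12)&(H<28)&(S>110)&(V>90)).astype(np.uint8);m[230:]=0
cn=np.vstack([k for k in cv2.findContours(m,0,1)[0] if len(k)>8]);hull=cv2.convexHull(cn)[:,0]
print("ring top",circ(ray(c,hull,.1415)))
g=((H>40)&(H<90)&(S>60)).astype(np.uint8);g[240:]=0
cn=max(cv2.findContours(g,0,1)[0],key=cv2.contourArea)
r=cv2.boxPoints(cv2.minAreaRect(cn));P=ray(c,r,.016);print("base corners",r.round(0).tolist(),P[:,:2].round(4).tolist(),"centre",P.mean(0).round(4))
for i in range(4):
    v=P[(i+1)%4]-P[i];print("edge",np.linalg.norm(v).round(4),(np.degrees(np.arctan2(v[1],v[0]))%90).round(2))
w=((S<60)&(V>170)).astype(np.uint8);u=hull.mean(0);yy,xx=np.indices(w.shape);w[(xx-u[0])**2+(yy-u[1])**2>18**2]=0
for b in blobs(w,3):print("white",b[0],b[1])
red=((H<6)|(H>174))&(S>150)&(V>100)&((xx-u[0])**2+(yy-u[1])**2<40**2)
for b in blobs(red,3):print("red",b[0],ray(c,b[0],.149))
x,y=u.astype(int);cv2.imwrite(f"pics/{sys.argv[1]}z.png",cv2.resize(im[y-30:y+75,x-40:x+60],None,fx=5.5,fy=5.5,interpolation=cv2.INTER_CUBIC))
print("crop origin",x-40,y-30)
E
python3 stamp.py w1
```

```text
ring top (array([0.55319667, 0.27270205]), np.float64(0.022796149014447063))
base corners [[275.0, 138.0], [348.0, 90.0], [409.0, 181.0], [336.0, 229.0]] [[0.505, 0.3211], [0.6361, 0.3083], [0.632, 0.1358], [0.4878, 0.1408]] centre [0.5652 0.2265 0.016 ]
edge 0.1317 84.41
edge 0.1725 88.63
edge 0.1443 88.02
edge 0.1812 84.52
white [316.3 164.2] [312 159   9  11  37]
red [331.7 172.6] [[0.5519965  0.24880674 0.149     ]]
crop origin 278 122
```

View pics/w1z.png

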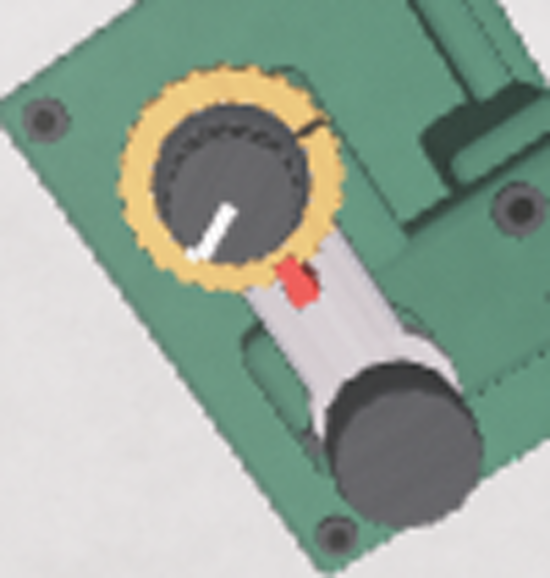

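The crop shows the thimble line at crop (212,232), pointing toward the lower left. The pointer is at crop (297,283), the ring at (232,178) and the head at (407,440).

Run:
```python
from h import *
c=dict(np.load("w1.npz"));print(ray(c,[278+407/5.5,122+440/5.5],.172))
plan(.551,.272,.205,52,3)
```

```text
[[0.5515815  0.21380859 0.172     ]]
pos [0.5268 0.245  0.3011] yaw 51.88 t 3.02 F [ 0.3 -0.1  0. ] T [-0.03 -0.01  0.02]
shift mm [36.2  2.4 96.1] per row [12.1  0.8 32. ] turn [-0.03  0.04 -0.12]
```

```bash
python3 -m handwheel '[[0.062,0.012,0.001,0.032,0,0,0],[0.062,0.012,0.001,0.032,0,0,0],[0.062,0.012,0.001,0.032,0,0,0],[0.062,0,0,0,0,0,0]]'
python3 look.py w2; python3 stamp.py w2
python3 - <<'E'
from h import *
import cv2
im=cv2.imread("pics/w2.png");cv2.imwrite("pics/w2c.png",cv2.resize(im[130:330,200:440],None,fx=3,fy=3))
E
```

```text
time: 3.52
position: [0.5502, 0.2711, 0.2028]
tool_rot: [-2.823, -1.376, 0.008]
ft_force: [0.1, 0.3, 0.3]
grip_width: 0.708
grip_force: 0.0
3.575 [0.5508 0.2715 0.2048] [-2.823 -1.377  0.004] [314.16100195 213.58283861] [360.02413021 290.66852135]
ring top (array([0.55383167, 0.27316616]), np.float64(0.023015633825609387))
base corners [[263.0, 170.0], [355.0, 113.0], [424.0, 225.0], [333.0, 282.0]] [[0.5059, 0.3236], [0.6367, 0.3084], [0.6265, 0.1364], [0.4781, 0.1419]] centre [0.5618 0.2276 0.016 ]
edge 0.1316 83.38
edge 0.1723 86.62
edge 0.1485 87.88
edge 0.1838 81.29
red [334.5 236.7] [[0.55185549 0.24849252 0.149     ]]
crop origin 280 176
```

View pics/w2c.png

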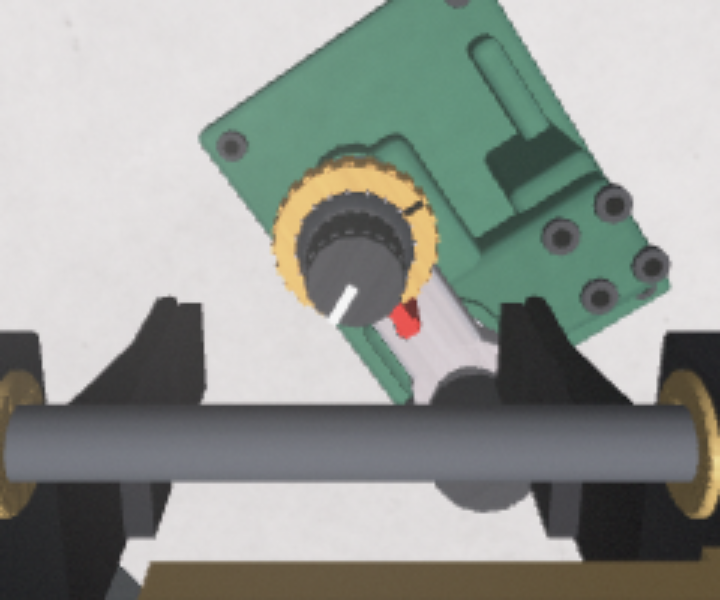

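The crop shows the ring at crop (355,240), midway between the fingertips (inner edges x≈205 and x≈500). I'll compare the projected fingertips with the image to check the camera-to-tool bias.

Run:
```python
from h import *
from bench import ctrl
c=dict(np.load("w2.npz"));s=ctrl.get_state();R=Ro.from_rotvec(s["tool_rot"])
for q in [(.0095,.031,0),(.0095,-.031,0),(-.0095,.031,0),(-.0095,-.031,0),(.0095,.046,0),(.0095,-.046,0)]:
    u=proj(c,s["position"]+R.apply(q));print(q,((u-[200,130])*3).round(0))
plan(.5525,.2728,.132,52,3)
```

```text
(0.0095, 0.031, 0) [500. 312.]
(0.0095, -0.031, 0) [198. 312.]
(-0.0095, 0.031, 0) [495. 394.]
(-0.0095, -0.031, 0) [203. 394.]
(0.0095, 0.046, 0) [573. 312.]
(0.0095, -0.046, 0) [125. 312.]
pos [0.5508 0.2715 0.2048] yaw 51.98 t 3.58 F [ 0.2 -0.   0.4] T [-0.   -0.03  0.01]
shift mm [ 2.2  0.6 72.8] per row [ 0.7  0.2 24.3] turn [-0.08  0.11 -0.02]
```

```bash
python3 -m handwheel '[[0.062,0.001,0,0.024,0,0,0],[0.062,0,0,0.024,0,0,0],[0.062,0,0,0.0245,0,0,0],[0.062,0,0,0,0,0,0],[0.04,0,0,0,0,0,0],[0.04,0,0,0,0,0,0],[0.04,0,0,0,0,0,0],[0.04,0,0,0,0,0,0]]' 25
python3 -c "
from h import *;plan(.552,.272,.132,52,1)"
```

```text
time: 4.58
position: [0.5529, 0.2729, 0.1344]
tool_rot: [2.823, 1.378, 0.003]
ft_force: [-0.2, -0.4, 5.6]
grip_width: 0.519
grip_force: 25.0
pos [0.5529 0.2729 0.1344] yaw 52.03 t 4.58 F [-0.2 -0.4  5.6] T [-0.18  0.01  0.03]
shift mm [-1.2 -0.1  2.4] per row [-1.2 -0.1  2.4] turn [ 0.08 -0.1   0.03]
```

```bash
python3 -m handwheel '[[0.04,0,0,0,0,0,-7],[0.04,0,0,0,0,0,-7],[0.04,0,0,0,0,0,-7]]' 30
python3 -c "
from h import *;plan(.552,.272,.132,52,1)"
python3 -m handwheel '[[0.04,0,0,0,0,0,-8],[0.04,0,0,0,0,0,-8],[0.04,0,0,0,0,0,-8],[0.04,0,0,0,0,0,-8],[0.04,0,0,0,0,0,-7],[0.04,0,0,0,0,0,0]]'
python3 -c "
from h import *;plan(.552,.272,.132,52,1)"
```

```text
time: 4.95
position: [0.5522, 0.2732, 0.1342]
tool_rot: [-2.521, -1.874, -0.002]
ft_force: [-1.6, -0.1, 5.2]
grip_width: 0.509
grip_force: 30.0
pos [0.5522 0.2732 0.1342] yaw 73.26 t 4.95 F [-1.6 -0.1  5.2] T [-0.1   0.25 -0.13]
shift mm [-1.2  0.1  2.2] per row [-1.2  0.1  2.2] turn [ 0.03 -0.06 21.26]
time: 5.7
position: [0.551, 0.2732, 0.1337]
tool_rot: [-1.752, -2.606, 0.001]
ft_force: [-3.2, -0.2, 6.5]
grip_width: 0.511
grip_force: 30.0
pos [0.551  0.2732 0.1337] yaw 112.16 t 5.7 F [-3.2 -0.2  6.5] T [-0.19  0.55  0.14]
shift mm [-1.5  0.5  1.7] per row [-1.5  0.5  1.7] turn [-0.11 -0.   60.16]
```

```bash
python3 -m handwheel '[[0.062,0,0,0,0,0,0],[0.062,0,0,0,0,0,0],[0.062,0,0,-0.03,0,0,0],[0.062,0,0,-0.038,0,0,0],[0.062,0,0,0,0,0,9.7],[0.062,0,0,0,0,0,9.7],[0.062,0,0,0,0,0,9.7],[0.062,0,0,0,0,0,9.7],[0.062,0,0,0,0,0,9.7],[0.062,0,0,0,0,0,9.7],[0.062,0,0,0,0,0,9.8],[0.062,0,0,0,0,0,0]]'
python3 look.py w3; python3 stamp.py w3
python3 - <<'E'
from h import *
plan(.552,.2725,.156,44,1)
for n,u in(("w1",[278+195/5.5,122+255/5.5]),("w1",[278+232/5.5,122+208/5.5])):
    c=dict(np.load(n+".npz"));print(ray(c,u,.147),ray(c,u,.170))
im=cv2.imread("pics/w3.png");cv2.imwrite("pics/w3c.png",cv2.resize(im[130:330,200:440],None,fx=3,fy=3))
E
```

```text
time: 7.2
position: [0.5522, 0.2724, 0.2009]
tool_rot: [2.911, 1.18, 0.0]
ft_force: [0.2, -0.1, 0.4]
grip_width: 0.715
grip_force: 0.0
7.25 [0.5521 0.2724 0.2009] [ 2.91   1.182 -0.   ] [313.71473457 217.47952415] [368.96341016 289.10362806]
ring top (array([0.55408539, 0.27317494]), np.float64(0.02287590941826405))
base corners [[265.0, 184.0], [344.0, 111.0], [434.0, 210.0], [355.0, 282.0]] [[0.5047, 0.3177], [0.6362, 0.3086], [0.6326, 0.1368], [0.4859, 0.1327]] centre [0.5648 0.224  0.016 ]
edge 0.1318 86.01
edge 0.1718 88.8
edge 0.1468 1.61
edge 0.186 84.19
red [335.3 236.6] [[0.55190227 0.25025515 0.149     ]]
crop origin 276 175
pos [0.5521 0.2724 0.2009] yaw 44.23 t 7.25 F [-0.6 -0.4 -0.4] T [-0.07  0.   -0.04]
shift mm [ 0.  -0.1 44.9] per row [ 0.  -0.1 44.9] turn [0.02 0.02 0.23]
[[0.53846413 0.26509652 0.147     ]] [[0.54121994 0.26818655 0.17      ]]
[[0.55044605 0.26806385 0.147     ]] [[0.55233014 0.27093801 0.17      ]]
```

View pics/w3c.png

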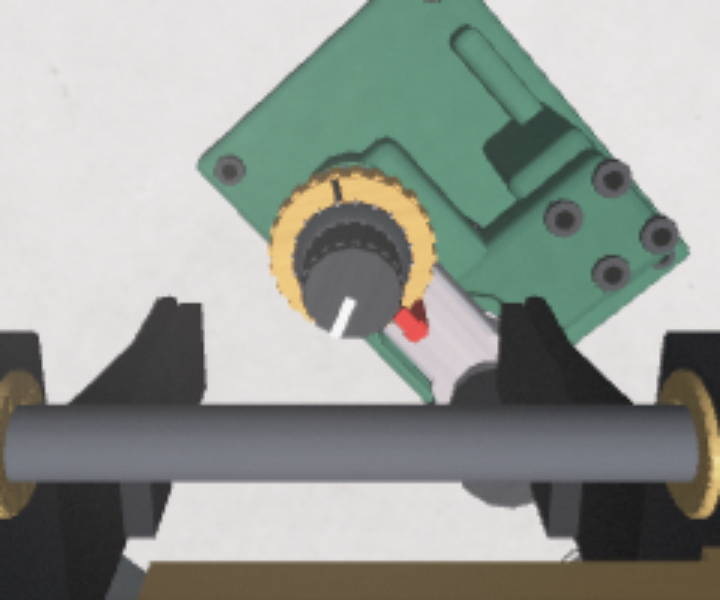

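The crop shows the ring's dark mark moved from the upper right to (336,188), so the ring turned about 60°. The thimble line is still at crop (342,317), so the thimble hasn't moved; the line's foot measures −59° from the pointer.

```bash
python3 -m handwheel '[[0.045,0,0,0.014,0,0,0],[0.045,0,0,0.014,0,0,0],[0.045,0,0,0.016,0,0,0],[0.045,0,0,0,0,0,0],[0.02,0,0,0,0,0,0],[0.02,0,0,0,0,0,0],[0.02,0,0,0,0,0,0],[0.02,0,0,0,0,0,0]]' 20
python3 -m handwheel '[[0.02,0,0,0,0,0,-7],[0.02,0,0,0,0,0,-8],[0.02,0,0,0,0,0,-8],[0.02,0,0,0,0,0,-8],[0.02,0,0,0,0,0,-8],[0.02,0,0,0,0,0,-8],[0.02,0,0,0,0,0,-8],[0.02,0,0,0,0,0,-4],[0.02,0,0,0,0,0,0]]'
python3 -c "
from h import *;plan(.552,.272,.156,103,1)"
python3 -m handwheel '[[0.045,0,0,0,0,0,0],[0.045,0,0,0,0,0,0],[0.045,0,0,-0.023,0,0,0],[0.045,0,0,-0.023,0,0,0],[0.045,0,0,0,0,0,0]]'
python3 look.py w4; python3 stamp.py w4
python3 - <<'E'
import cv2
from h import *
from bench import ctrl
im=cv2.imread("pics/w4.png");a=cv2.resize(im[170:280,270:370],None,fx=4,fy=4,interpolation=cv2.INTER_CUBIC)
im,d=ctrl.get_image("scene");np.savez("s4.npz",im=im,d=d,**ctrl.camera_info("scene"))
c=ctrl.camera_info("scene");u=proj(c,[.552,.272,.155]).astype(int);print(u-[12,20])
b=cv2.resize(im[u[1]-20:u[1]+25,u[0]-12:u[0]+28],None,fx=9.78,fy=9.78,interpolation=cv2.INTER_CUBIC)
cv2.imwrite("pics/w4c.png",np.hstack([a,b[:440]]))
E
```

```text
time: 8.25
position: [0.5526, 0.2725, 0.1576]
tool_rot: [2.912, 1.177, 0.002]
ft_force: [0.5, -0.4, 1.0]
grip_width: 0.277
grip_force: 20.0
time: 9.38
position: [0.5514, 0.2729, 0.1581]
tool_rot: [-1.953, -2.46, 0.001]
ft_force: [-3.0, -1.5, 6.3]
grip_width: 0.281
grip_force: 20.0
pos [0.5514 0.2729 0.1581] yaw 103.1 t 9.38 F [-3.  -1.5  6.3] T [-0.28  0.6   0.01]
shift mm [-1.1  0.4  2.1] per row [-1.1  0.4  2.1] turn [-0.05 -0.01  0.1 ]
time: 10.0
position: [0.5531, 0.2738, 0.2061]
tool_rot: [1.954, 2.458, 0.007]
ft_force: [-0.1, 0.3, -1.0]
grip_width: 0.514
grip_force: 0.0
10.05 [0.5526 0.2731 0.2047] [1.954 2.458 0.003] [308.63755748 212.07963331] [286.17760123 297.52420519]
ring top (array([0.55303131, 0.27337408]), np.float64(0.023055038697469495))
base corners [[256.0, 239.0], [283.0, 138.0], [385.0, 165.0], [358.0, 266.0]] [[0.4942, 0.1769], [0.5034, 0.317], [0.6352, 0.3135], [0.6405, 0.1684]] centre [0.5683 0.244  0.016 ]
edge 0.1404 86.23
edge 0.1318 88.45
edge 0.1451 2.11
edge 0.1466 86.68
red [305.2 241.7] [[0.55097126 0.2490873  0.149     ]]
crop origin 273 174
[221 219]
```

View pics/w4c.png

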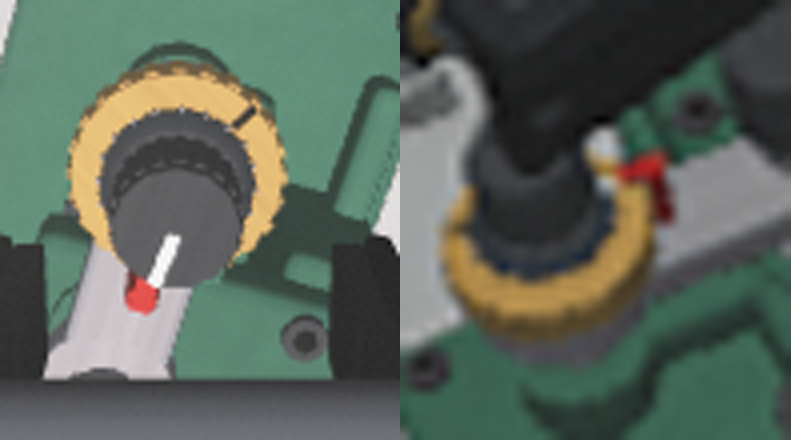

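The left crop (wrist view) shows the white line from (173,238) to (153,285), close to the red pointer at (142,293). The right crop (scene camera) shows the line's foot hidden behind the thimble, beside the pointer at (640,168).

```bash
cat > ang.py <<'E'
import sys
from h import *
c=dict(np.load(sys.argv[1]+".npz"));im=c["im"];hsv=cv2.cvtColor(im,cv2.COLOR_BGR2HSV)
u=proj(c,[.5528,.2725,.172]);yy,xx=np.indices(hsv.shape[:2])
w=(hsv[...,2]>150)&(hsv[...,1]<60)&((xx-u[0])**2+(yy-u[1])**2<16**2)
k,l,s,ce=cv2.connectedComponentsWithStats(w.astype(np.uint8))
for i in range(1,k):
    if s[i,4]<8:continue
    P=ray(c,np.argwhere(l==i)[:,::-1],.172)[:,:2];q=P-P.mean(0);v=np.linalg.svd(q)[2][0]
    v=v if v[1]<0 else -v
    print("line",s[i],P.mean(0).round(4),"len",np.ptp(q@v).round(4),"angle from own -y:",(np.degrees(np.arctan2(v[1],v[0]))+93.6).round(1))
H=hsv[...,0];r=((H<6)|(H>174))&(hsv[...,1]>150)&(hsv[...,2]>100)&((xx-u[0])**2+(yy-u[1])**2<45**2)
P=ray(c,np.argwhere(r)[:,::-1],.149)[:,:2];print("red centre",P.mean(0).round(4))
E
for i in w1 w3 w4; do echo $i; python3 ang.py $i; done
```

```text
w1
line [312 159   9  11  39] [0.5466 0.2702] len 0.0122 angle from own -y: -68.0
red centre [0.552  0.2488]
w3
line [303 229  20  17 109] [0.5457 0.2692] len 0.0128 angle from own -y: -47.5
red centre [0.5518 0.2486]
w4
line [307 228  11  16  72] [0.5528 0.265 ] len 0.0123 angle from own -y: 15.2
red centre [0.5513 0.2473]
```

```bash
sed -i 's/hsv\[...,2\]>150)&(hsv\[...,1\]<60)/hsv[...,2]>225)\&(hsv[...,1]<40)/' ang.py
for i in w1 w2 w3 w4; do echo $i; python3 ang.py $i; done
python3 - <<'E'
from h import *
c=dict(np.load("w4.npz"));g=cv2.cvtColor(c["im"],cv2.COLOR_BGR2GRAY);print(g[226:246,302:324])
E
```

```text
w1
line [312 160   9   9  26] [0.5463 0.2701] len 0.0117 angle from own -y: -69.8
red centre [0.552  0.2488]
w2
line [309 225  10  14  48] [0.5473 0.2705] len 0.011 angle from own -y: -63.6
red centre [0.5519 0.2485]
w3
line [310 230  11  16  67] [0.5462 0.2687] len 0.0121 angle from own -y: -43.2
red centre [0.5518 0.2486]
w4
line [307 229   8  13  46] [0.5521 0.2661] len 0.0108 angle from own -y: -5.6
red centre [0.5513 0.2473]
[[ 98  96  95  95  97  96  95  98  98 100  97  97  95  98  97  97  96  97
   93  94  95  95]
 [ 98  97  96  94  98  96  96  96  97  96 102  98  98  96  97  97  97  95
   93  92  94  96]
 [ 96  97  96  96  96  97  97  97  99 111 158 125 120 100  95  97  97  95
   93  95  97  96]
 [ 95  96  96  98  96  95  99 100  98 188 243 235 229 119  98  97  95  92
   95  95  95  95]
 [ 95  95  95  95  95  97  99  99 101 228 244 244 228 118  98  97  95  94
   95  94  96  96]
 [ 95  95  96  96  97  98  97  99 150 243 244 244 162 101  98  95  94  95
   95  96  96  96]
 [ 95  96  96  94  97  98  99 102 226 244 244 244 131  96  96  94  92  95
   94  94  97  97]
 [ 96  97  96  
[... 494 characters left out ...]
1  98  96  94  94  94  96  96
   96  98  97  96]
 [ 86  69  99 107 107 226 244 244 244 132  97  97  97  93  94  96  97  96
  100  99 101 109]
 [ 83  62 125 126 153 241 243 244 227 119  96  97  93  93  94  97  96  99
  109 125 124 122]
 [ 76  78 125 127 126 152 223 242 165 114 111 109 108 109 106 105 105 111
  117 116 113 112]
 [ 84 104 125 126 127 126 126 101 192 196 191 194 196 194 183 173 115 119
  118 117 115 116]
 [121 127 127 126 127 126 127  96 190 195 192 194 196 193 180 154 124 122
  121 119 118 118]
 [118 125 126 126 124 126 110 108 191 193 193 195 198 187 176 119 121 121
  122 121 123 119]
 [114 125 125 126 125 127 123 165 194 191 194 197 196 185 174 118 120 121
  122 122 122 122]]
```

```bash
python3 -m handwheel '[[0.045,0,0,0.023,0,0,0],[0.045,0,0,0.024,0,0,0],[0.045,0,0,0,0,0,0],[0.02,0,0,0,0,0,0],[0.02,0,0,0,0,0,0],[0.02,0,0,0,0,0,0],[0.02,0,0,0,0,0,-2.5],[0.02,0,0,0,0,0,-2],[0.02,0,0,0,0,0,0],[0.045,0,0,0,0,0,0],[0.045,0,0,0,0,0,0]]' 20
python3 -m handwheel '[[0.045,0,0,-0.025,0,0,0],[0.045,0,0,-0.025,0,0,0],[0.045,0,0,0,0,0,0],[0.045,0,0,0,0,0,0]]'
python3 look.py w5; python3 ang.py w5
python3 -m handwheel '[[0.045,0,0,0,0,0,-10],[0.045,0,0,0,0,0,-10],[0.045,0,0,0,0,0,-10],[0.045,0,0,0,0,0,-10],[0.045,0,0,0,0,0,-10],[0.045,0,0,0,0,0,-10],[0.045,0,0,0,0,0,-10],[0.045,0,0,0,0,0,-10],[0.062,0,0,0,0,0,0],[0.062,0,0,0,0,0,0]]'
python3 look.py w6; python3 ang.py w6; python3 stamp.py w6
```

```text
time: 11.48
position: [0.5526, 0.2725, 0.156]
tool_rot: [1.856, 2.534, 0.001]
ft_force: [0.0, 0.1, -1.7]
grip_width: 0.43
grip_force: 0.0
time: 11.98
position: [0.552, 0.2721, 0.2051]
tool_rot: [1.857, 2.534, -0.001]
ft_force: [-0.2, -0.4, -0.7]
grip_width: 0.515
grip_force: 0.0
12.025 [0.5518 0.272  0.2048] [-1.857e+00 -2.534e+00  2.000e-03] [310.71727888 210.3729184 ] [282.08442283 294.47538867]
line [309 227   8  14  46] [0.5526 0.266 ] len 0.0107 angle from own -y: -0.4
red centre [0.5512 0.2477]
time: 13.28
position: [0.5519, 0.2724, 0.2054]
tool_rot: [0.202, -3.134, 0.001]
ft_force: [-0.4, 1.0, 0.5]
grip_width: 0.657
grip_force: 0.0
13.325 [0.5519 0.2724 0.2056] [ 2.030e-01 -3.134e+00  1.000e-03] [315.53083239 205.11357268] [228.9312987  203.77009506]
line [300 221  14   5  45] [0.5527 0.2659] len 0.0101 angle from own -y: -0.4
red centre [0.5512 0.2489]
ring top (array([0.55223258, 0.27243763]), np.float64(0.023044443293964337))
base corners [[199.0, 216.0], [217.0, 116.0], [357.0, 142.0], [339.0, 242.0]] [[0.6227, 0.125], [0.4914, 0.1453], [0.4994, 0.3166], [0.6352, 0.3146]] centre [0.5621 0.2254 0.016 ]
edge 0.1328 81.24
edge 0.1715 87.33
edge 0.1358 89.18
edge 0.19 86.23
white [298. 211.] [298 210   1   3   3]
red [287.1 208.7] [[0.55118943 0.24889523 0.149     ]]
crop origin 274 174
```

```bash
python3 -m handwheel '[[0.062,0,0,0,0,0,10],[0.062,0,0,0,0,0,10],[0.062,0,0,0,0,0,10],[0.062,0,0,0,0,0,10],[0.062,0,0,0,0,0,10],[0.062,0,0,0,0,0,10],[0.062,0,0,0,0,0,9],[0.062,0,0,0.024,0,0,0],[0.062,0,0,0.024,0,0,0],[0.062,0,0,0.0245,0,0,0],[0.062,0,0,0,0,0,0]]'
python3 -c "
from h import *;plan(.5522,.272,.1325,118,1)"
python3 -m handwheel '[[0.04,0,0,0,0,0,0],[0.04,0,0,0,0,0,0],[0.04,0,0,0,0,0,0],[0.04,0,0,0,0,0,8],[0.04,0,0,0,0,0,8],[0.04,0,0,0,0,0,8],[0.04,0,0,0,0,0,8],[0.04,0,0,0,0,0,8],[0.04,0,0,0,0,0,8],[0.04,0,0,0,0,0,8]]' 30
python3 -c "
from h import *;plan(.5522,.272,.1325,118,1)"
```

```text
time: 14.7
position: [0.5509, 0.2716, 0.1317]
tool_rot: [-1.605, -2.698, 0.005]
ft_force: [1.3, -0.6, -0.2]
grip_width: 0.713
grip_force: 0.0
pos [0.5509 0.2716 0.1317] yaw 118.49 t 14.7 F [ 1.3 -0.6 -0.2] T [-0.02 -0.14  0.  ]
shift mm [-0.3  1.3 -0.8] per row [-0.3  1.3 -0.8] turn [-0.22 -0.    0.49]
time: 15.95
position: [0.5521, 0.2723, 0.1345]
tool_rot: [2.688, 1.624, 0.0]
ft_force: [-2.2, -2.6, 3.1]
grip_width: 0.515
grip_force: 30.0
pos [0.5521 0.2723 0.1345] yaw 62.29 t 15.95 F [-2.2 -2.6  3.1] T [-0.47  0.5   0.11]
shift mm [-0.3  0.2  2. ] per row [-0.3  0.2  2. ] turn [ 4.000e-02  5.000e-02 -5.571e+01]
```

```bash
python3 -m handwheel '[[0.04,0,0,0,0,0,4],[0.04,0,0,0,0,0,3],[0.04,0,0,0,0,0,0]]' 40
python3 -c "
from h import *;plan(.5522,.272,.1325,118,1)"
python3 -m handwheel '[[0.04,0,0,0,0,0,4],[0.04,0,0,0,0,0,0]]'
python3 -c "
from h import *;plan(.5522,.272,.1325,118,1)"
```

```text
time: 16.32
position: [0.5523, 0.2723, 0.1344]
tool_rot: [2.776, 1.467, 0.001]
ft_force: [-1.7, -3.1, 6.7]
grip_width: 0.511
grip_force: 40.0
pos [0.5523 0.2723 0.1344] yaw 55.7 t 16.32 F [-1.7 -3.1  6.7] T [-0.72  0.61  1.04]
shift mm [-0.3  0.1  1.9] per row [-0.3  0.1  1.9] turn [  0.08   0.09 -62.3 ]
time: 16.58
position: [0.5532, 0.2734, 0.1344]
tool_rot: [2.827, 1.37, 0.006]
ft_force: [1.8, -0.0, 2.3]
grip_width: 0.516
grip_force: 40.0
pos [0.5532 0.2734 0.1344] yaw 51.72 t 16.57 F [ 1.8 -0.   2.3] T [ 0.   -0.46  1.04]
shift mm [-1.8  0.1  1.9] per row [-1.8  0.1  1.9] turn [  0.19  -0.1  -66.28]
```

```bash
python3 -m handwheel '[[0.062,0,0,0,0,0,0],[0.062,0,0,0,0,0,0],[0.062,0,0,-0.036,0,0,0],[0.062,0,0,-0.036,0,0,0],[0.062,0,0,0,0,0,0],[0.062,0,0,0,0,0,0]]'
python3 look.py w7; python3 ang.py w7
python3 - <<'E'
from h import *
im=cv2.imread("pics/w7.png");cv2.imwrite("pics/w7c.png",np.hstack([cv2.resize(cv2.imread(f"pics/{n}.png")[170:270,270:370],None,fx=4,fy=4,interpolation=cv2.INTER_CUBIC) for n in("w2","w7")]))
c=dict(np.load("top0.npz"))
print("tail",ray(c,[401.7,277],.062),"head",ray(c,[430.3,194.8],.098))
E
```

```text
time: 17.32
position: [0.5516, 0.2721, 0.2045]
tool_rot: [2.829, 1.366, -0.003]
ft_force: [0.4, -0.9, 0.3]
grip_width: 0.713
grip_force: 0.0
17.375 [0.5514 0.2718 0.204 ] [ 2.829  1.365 -0.004] [313.43780298 214.91830908] [359.44838128 291.01108824]
line [318 227  10  13  41] [0.5526 0.2658] len 0.0108 angle from own -y: -1.3
red centre [0.5518 0.2482]
tail [[ 0.38428325 -0.14239957  0.062     ]] head [[ 0.55788228 -0.20382989  0.098     ]]
```

View pics/w7c.png

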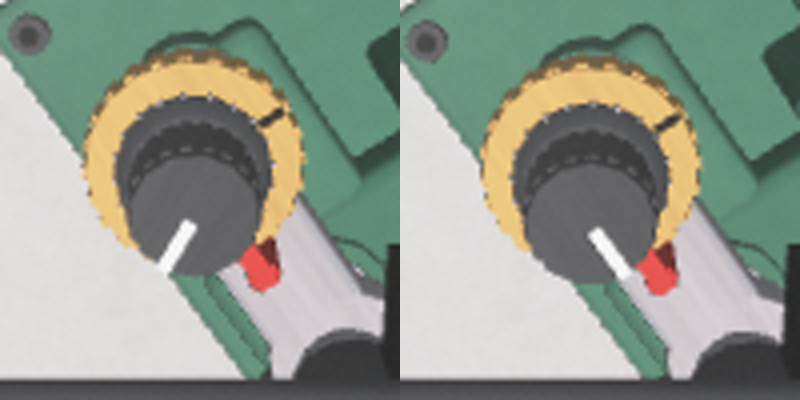

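In both crops the ring's dark mark sits at the same place (~(270,118) vs (670,122)), so the ring is tight again. The white line now points along the bar toward the pointer (about −1°).

Run:
```python
from h import *
plan(.4976,-.1824,.22,52,9)
```

```text
pos [0.5514 0.2718 0.204 ] yaw 51.52 t 17.38 F [ 1.2  0.2 -0.8] T [-0.05 -0.03 -0.06]
shift mm [-389.1  240.5  -15.3] per row [-43.2  26.7  -1.7] turn [-0.06  0.13 -0.48]
```

```bash
python3 -m handwheel '[[0.062,0,0,-0.04,0,0,0],[0.05,-0.043,0.027,0,0,0,0],[0.05,-0.043,0.027,0,0,0,0],[0.05,-0.043,0.027,0,0,0,0],[0.05,-0.043,0.027,0,0,0,0],[0.05,-0.043,0.027,0,0,0,0],[0.05,-0.043,0.027,0,0,0,0],[0.05,-0.043,0.027,0,0,0,0],[0.05,-0.043,0.027,0,0,0,0],[0.05,-0.043,0.027,0,0,0,0]]'
python3 -m handwheel '[[0.05,0,0,0,0,0,10.1],[0.05,0,0,0,0,0,10.1],[0.05,0,0,0,0,0,10.1],[0.05,0,0,0,0,0,10.1],[0.05,0,0,0,0,0,10.1],[0.05,0,0,0,0,0,10.1],[0.05,0,0,0,0,0,10.1],[0.05,0,0,0,0,0,0],[0.05,0,0,0,0,0,0]]'
python3 look.py m1
```

```text
time: 18.62
position: [0.5005, -0.1832, 0.2442]
tool_rot: [-2.828, -1.365, 0.002]
ft_force: [1.1, -0.3, 0.6]
grip_width: 0.571
grip_force: 0.0
time: 19.75
position: [0.5013, -0.1815, 0.2448]
tool_rot: [-3.098, 0.518, 0.002]
ft_force: [1.0, 0.5, -0.3]
grip_width: 0.57
grip_force: 0.0
19.8 [ 0.5014 -0.1816  0.245 ] [-3.098e+00  5.190e-01  1.000e-03] [-85.22024161 288.28946412] [-76.98499251 293.30235264]
```

View pics/m1.png

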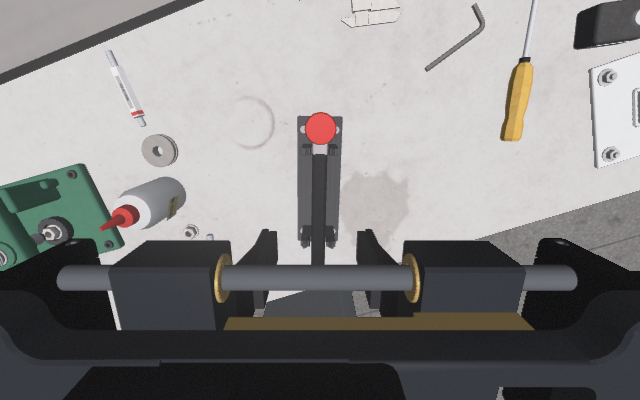

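The wrist view shows the mallet's red face at (321,128) and its handle running down at column ≈319 between the fingers.

Run:
```python
from h import *
c=dict(np.load("m1.npz"));im=c["im"];hsv=cv2.cvtColor(im,cv2.COLOR_BGR2HSV);H=hsv[...,0]
r=((H<6)|(H>174))&(hsv[...,1]>140)&(hsv[...,2]>80);r[:,:280]=0;r[:,360:]=0
for b in blobs(r,30):
    print(b,ray(c,b[0],.098))
g=cv2.cvtColor(im,cv2.COLOR_BGR2GRAY);print(g[185,294:346]);print(g[215,294:346])
for row in(165,175,185,195,205,215):
    k=np.where(g[row,300:340]<np.median(g[row,300:340])-0)[0]
    gx=np.abs(np.diff(cv2.GaussianBlur(g,(1,5),0)[row,300:342].astype(int)));print(row,[(300+i,int(gx[i])) for i in np.argsort(-gx)[:4]])
```

```text
(array([320.4, 128. ]), array([305, 112,  31,  32, 757], dtype=int32)) [[ 0.56372916 -0.20555829  0.098     ]]
[213 214 214 141 100  99  98  96  98  99  96  98  95  96  98  97  98  97
  60  59  62  63  65  65  66  66  66  65  65  65  60  57  69  93  94  92
  92  96  96  95  94  94  95  95  94  93 206 211 209 202 195 189]
[215 215 215 176 104  98  99  99  98 100  98  98  97  98  98  97 100  83
  56  62  62  63  61  62  63  62  61  63  64  59  56  61  94  96  95  94
  97  97  95  94  94  94  96  96 108 201 203 197 194 191 189 192]
165 [(np.int64(340), 93), (np.int64(326), 37), (np.int64(311), 29), (np.int64(339), 14)]
175 [(np.int64(339), 70), (np.int64(340), 45), (np.int64(311), 37), (np.int64(326), 30)]
185 [(np.int64(339), 105), (np.int64(311), 35), (np.int64(326), 23), (np.int64(325), 12)]
195 [(np.int64(339), 60), (np.int64(338), 33), (np.int64(311), 26), (np.int64(325), 23)]
205 [(np.int64(338), 80), (np.int64(325), 40), (np.int64(311), 25), (np.int64(339), 18)]
215 [(np.int64(338), 87), (np.int64(325), 33), (np.int64(311), 22), (np.int64(310), 19)]
```

Run:
```python
from h import *
c=dict(np.load("m1.npz"))
P=ray(c,[[319.4,165],[318.7,215],[311.9,190],[326.1,190]],.073);v=P[0]-P[1]
print(P[:,:2].round(4),"yaw",np.degrees(np.arctan2(v[1],v[0])).round(2),"width",np.linalg.norm(P[2]-P[3]))
h=ray(c,[320.4,128],.098)[0];v=h-P[1];print("head-handle yaw",np.degrees(np.arctan2(v[1],v[0])).round(2))
m=np.radians(-19.5);o=np.array([.5605,-.2045]);g=o-.06*np.array([np.cos(m),np.sin(m)]);print(g)
plan(g[0],g[1],.043,-19.5,4)
plan(*(P[1][:2]),.043,-19.5,4)
```

```text
[[ 0.5225 -0.1906]
 [ 0.4627 -0.1693]
 [ 0.4962 -0.1719]
 [ 0.4906 -0.1884]] yaw -19.62 width 0.017422484612571832
head-handle yaw -19.74
[ 0.50394151 -0.18447159]
pos [ 0.5014 -0.1816  0.245 ] yaw -19.02 t 19.8 F [ 0.7  0.4 -0.1] T [ 0.06  0.07 -0.01]
shift mm [  3.5   2.  202. ] per row [ 0.9  0.5 50.5] turn [-0.01  0.05  0.48]
pos [ 0.5014 -0.1816  0.245 ] yaw -19.02 t 19.8 F [ 0.7  0.4 -0.1] T [ 0.06  0.07 -0.01]
shift mm [-40.4   1.1 202. ] per row [-10.1   0.3  50.5] turn [-0.01  0.05  0.48]
```

```bash
python3 -m handwheel '[[0.05,0.003,0.0012,0.05,0,0,0.6],[0.05,0,0,0.05,0,0,0],[0.05,0,0,0.05,0,0,0],[0.05,0,0,0.04,0,0,0],[0.05,0,0,0.011,0,0,0],[0.05,0,0,0,0,0,0]]'
python3 -c "
from h import *;plan(.504,-.1845,.043,-19.7,1)"
python3 -m handwheel '[[0.01,0,0,0,0,0,0],[0.01,0,0,0,0,0,0],[0.01,0,0,0,0,0,0],[0.01,0,0,0,0,0,0],[0.01,0,0,0,0,0,0]]' 60
python3 -c "
from h import *;plan(.504,-.1845,.043,-19.7,1)"
```

```text
time: 20.55
position: [0.5043, -0.1837, 0.0447]
tool_rot: [-3.095, 0.538, 0.0]
ft_force: [0.4, -0.0, -0.4]
grip_width: 0.573
grip_force: 0.0
pos [ 0.5043 -0.1837  0.0447] yaw -19.71 t 20.55 F [ 0.4 -0.  -0.4] T [ 0.01 -0.02  0.  ]
shift mm [-0.   0.9  1.7] per row [-0.   0.9  1.7] turn [-0.01  0.02 -0.01]
time: 21.18
position: [0.5042, -0.1844, 0.045]
tool_rot: [3.094, -0.539, 0.001]
ft_force: [-1.1, -1.1, 4.8]
grip_width: 0.201
grip_force: 60.0
pos [ 0.5042 -0.1844  0.045 ] yaw -19.76 t 21.18 F [-1.1 -1.1  4.8] T [-0.24  0.27  0.03]
shift mm [-0.2  0.2  2. ] per row [-0.2  0.2  2. ] turn [ 0.05 -0.03 -0.06]
```

```bash
python3 -m handwheel '[[0.01,0,0,-0.01,0,0,0],[0.01,0,0,-0.025,0,0,0],[0.01,0,0,-0.045,0,0,0],[0.01,0,0,-0.045,0,0,0],[0.01,0,0,-0.045,0,0,0],[0.01,0,0,-0.045,0,0,0],[0.01,0,0,0,0,0,0]]'
python3 -m handwheel '[[0.01,-0.0152,-0.0386,0,0,0,0],[0.01,-0.0152,-0.0386,0,0,0,0],[0.01,-0.0152,-0.0386,0,0,0,0],[0.01,-0.0152,-0.0386,0,0,0,0],[0.01,-0.0152,-0.0386,0,0,0,0],[0.01,-0.0152,-0.0386,0,0,0,0],[0.01,-0.0152,-0.0386,0,0,0,0],[0.01,-0.0152,-0.0386,0,0,0,0],[0.01,-0.0152,-0.0386,0,0,0,0],[0.01,-0.0152,-0.0386,0,0,0,0],[0.01,0,0,0,0,0,0],[0.01,0,0,0,0,0,0]]'
python3 look.py m2
python3 - <<'E'
from h import *
from bench import ctrl
plan(.4918,.2306,.241,-19.76,1)
im,d=ctrl.get_image("scene");c=ctrl.camera_info("scene");np.savez("s8.npz",im=im,d=d,**c)
u=proj(c,[.548,.21,.18]).astype(int)
w=cv2.imread("pics/m2.png")[60:280,200:420]
cv2.imwrite("pics/m2c.png",np.hstack([cv2.resize(im[u[1]-55:u[1]+45,u[0]-50:u[0]+50],(400,400)),cv2.resize(w,(400,400))]))
b=w*0
hsv=cv2.cvtColor(cv2.imread("pics/m2.png"),cv2.COLOR_BGR2HSV);r=((hsv[...,0]<6)|(hsv[...,0]>174))&(hsv[...,1]>140)&(hsv[...,2]>80);c2=dict(np.load("m2.npz"))
for q in blobs(r,100):print(q,ray(c2,q[0],.313))
E
```

```text
time: 22.05
position: [0.5061, -0.1836, 0.2633]
tool_rot: [3.094, -0.538, 0.01]
ft_force: [-0.1, -0.4, -4.3]
grip_width: 0.2
grip_force: 60.0
time: 23.55
position: [0.4908, 0.2301, 0.2579]
tool_rot: [3.093, -0.538, -0.004]
ft_force: [0.4, -0.4, -3.5]
grip_width: 0.204
grip_force: 60.0
23.6 [0.4913 0.2294 0.2582] [ 3.093e+00 -5.410e-01 -3.000e-03] [258.95886186 156.38368026] [321.04611289 140.71363037]
pos [0.4913 0.2294 0.2582] yaw -19.83 t 23.6 F [ 0.4 -0.7 -2.9] T [ 0.01 -0.01 -0.02]
shift mm [ 0.1 -1.4 17.2] per row [ 0.1 -1.4 17.2] turn [ 0.12  0.08 -0.07]
(array([44.8, 43.4]), array([   0,    0,  112,  108, 7830], dtype=int32)) [[0.6192799  0.28400033 0.313     ]]
(array([471.9,  80.5]), array([457,  69,  38,  25, 582], dtype=int32)) [[0.55858612 0.14931484 0.313     ]]
(array([316.5, 156.4]), array([ 273,  114,   86,   85, 5543], dtype=int32)) [[0.5519584  0.20998153 0.313     ]]
```

View pics/m2c.png

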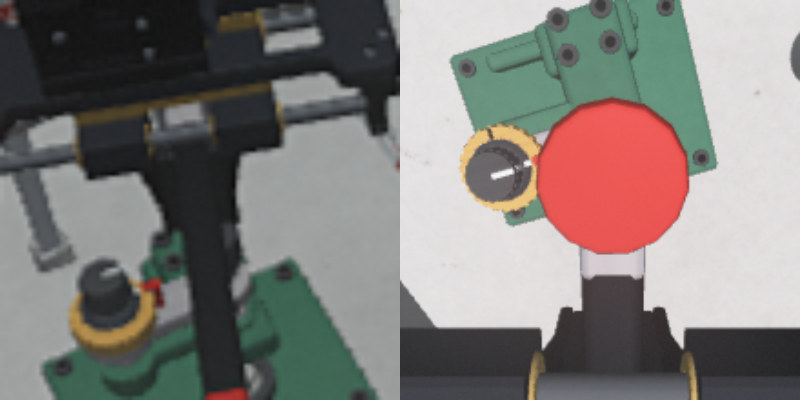

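The scene crop (left) and wrist crop (right) show the mallet held straight. In the wrist crop its red head (612,176) is over the ram, clear of the thimble (497,172), and the estimated offset is about 2 mm.

```bash
python3 -m handwheel '[[0.01,-0.002,0,-0.02,0,0,0],[0.01,0,0,-0.02,0,0,0],[0.01,0,0,0,0,0,0],[0.01,0,0,0,0,0,0]]' 60
python3 -c "
from h import *;plan(.4918,.2306,.182,-19.76,1)"
```

```text
time: 24.15
position: [0.4896, 0.2311, 0.2995]
tool_rot: [3.094, -0.54, 0.0]
ft_force: [0.8, 0.6, -3.5]
grip_width: 0.204
grip_force: 60.0
pos [0.4896 0.2311 0.2995] yaw -19.79 t 24.15 F [ 0.8  0.6 -3.5] T [ 0.04  0.06 -0.01]
shift mm [  2.2  -0.3 117.5] per row [  2.2  -0.3 117.5] turn [ 0.02 -0.02 -0.03]
```

```bash
python3 -m handwheel '[[0.01,0,0,0.056,0,0,0],[0.01,0,0,0.056,0,0,0],[0.01,0,0,0.011,0,0,0]]'
python3 -c "
from h import *;plan(.4918,.2306,.182,-19.76,1)"
```

```text
time: 24.52
position: [0.4867, 0.2317, 0.1747]
tool_rot: [3.093, -0.537, -0.01]
ft_force: [-8.4, -0.7, 13.1]
grip_width: 0.2
grip_force: 60.0
pos [0.4867 0.2317 0.1747] yaw -19.69 t 24.52 F [-8.4 -0.7 13.1] T [-0.27  1.46 -0.18]
shift mm [ 5.1 -0.6 -7.4] per row [ 5.1 -0.6 -7.4] turn [0.18 0.33 0.08]
```

```bash
python3 look.py b1
python3 - <<'E'
from h import *
for n in("m2","b1"):
    c=dict(np.load(n+".npz"));hsv=cv2.cvtColor(c["im"],cv2.COLOR_BGR2HSV);H,S,V=[hsv[...,i].astype(int) for i in range(3)]
    m=(H>12)&(H<28)&(S>110)&(V>90);m[230:]=0
    v,u=np.nonzero(m&(c["d"]>0));d=c["d"][v,u]
    X=(np.linalg.inv(c["intrinsics"])@np.c_[u,v,np.ones(len(u))].T*d).T;X=(X-c["t"])@c["R"]
    k=np.hypot(X[:,0]-.5525,X[:,1]-.2725)<.026
    hist=np.percentile(X[k,2],[25,50,75,90]);print(n,k.sum(),hist.round(4),X[k].mean(0).round(4))
E
```

```text
24.575 [0.4871 0.2318 0.1753] [ 3.093 -0.537 -0.008] [236.1289357  166.11125851] [324.11479905 145.17381324]
m2 525 [0.141  0.1414 0.142  0.1424] [0.5562 0.268  0.1414]
b1 1004 [0.1321 0.1327 0.1332 0.1336] [0.5548 0.2642 0.1326]
```

Depth shows the ring's top dropped from 141.4 to 132.6 mm, a ram travel of 8.8 mm, so the ram is at its stop. Next I lift and check how the mallet sits in the grip.

```bash
python3 -m handwheel '[[0.01,0,0,-0.03,0,0,0],[0.01,0,0,-0.04,0,0,0],[0.01,0,0,-0.03,0,0,0],[0.01,0,0,0,0,0,0],[0.01,0,0,0,0,0,0]]'
python3 look.py m3; python3 ang.py m3
python3 - <<'E'
from h import *
from bench import ctrl
plan(.4918,.2306,.182,-19.76,1)
s=ctrl.get_state();R=Ro.from_rotvec(s["tool_rot"]);p=s["position"]
for n,z in(("m1",0),("m2",0),("m3",0)):
    c=dict(np.load(n+".npz"));hsv=cv2.cvtColor(c["im"],cv2.COLOR_BGR2HSV)
    r=((hsv[...,0]<6)|(hsv[...,0]>174))&(hsv[...,1]>140)&(hsv[...,2]>80);r[:,:260]=0;r[:,380:]=0;r[240:]=0
    v,u=np.nonzero(r&(c["d"]>0));d=c["d"][v,u];X=(np.linalg.inv(c["intrinsics"])@np.c_[u,v,np.ones(len(u))].T*d).T;X=(X-c["t"])@c["R"]
    X=X[np.abs(X[:,2]-np.median(X[:,2]))<.012];q=np.linalg.lstsq(np.c_[X[:,:2]-X[:,:2].mean(0),np.ones(len(X))],X[:,2],rcond=None)[0]
    ax=np.array([np.cos(np.radians(-19.7)),np.sin(np.radians(-19.7))])
    print(n,len(X),X.mean(0).round(4),"slope deg along tool x",np.degrees(np.arctan(q[:2]@ax)).round(2),"tool-y",np.degrees(np.arctan(q[:2]@[ax[1],-ax[0]])).round(2))
print("m3 in tool rel TCP; TCP",p)
E
```

```text
time: 25.2
position: [0.4891, 0.231, 0.2754]
tool_rot: [3.094, -0.539, -0.002]
ft_force: [0.5, -0.4, -4.2]
grip_width: 0.195
grip_force: 60.0
25.25 [0.4889 0.2309 0.2749] [ 3.093 -0.539 -0.004] [262.5402271 152.4615103] [321.20084512 137.14545344]
line [255 149  11   5  28] [0.5526 0.2663] len 0.0102 angle from own -y: -0.2
line [238 151  12  18  30] [0.5499 0.286 ] len 0.0185 angle from own -y: -75.7
red centre [0.5318 0.2509]
pos [0.4889 0.2309 0.2749] yaw -19.76 t 25.25 F [-0.9 -0.6 -4.6] T [ 0.02  0.08 -0.01]
shift mm [ 3.  -0.9 92.9] per row [ 3.  -0.9 92.9] turn [ 0.12  0.11 -0.  ]
m1 751 [ 0.5636 -0.2055  0.0979] slope deg along tool x 0.0 tool-y -0.36
m2 5506 [0.5515 0.2101 0.3104] slope deg along tool x -1.21 tool-y 0.03
m3 6292 [0.5458 0.2123 0.3362] slope deg along tool x 2.67 tool-y -0.03
m3 in tool rel TCP; TCP [0.48892032 0.23087673 0.27493582]
```

```bash
python3 -m handwheel '[[0.01,0.0155,0.0386,0,0,0,0],[0.01,0.0155,0.0386,0,0,0,0],[0.01,0.0155,0.0386,0,0,0,0],[0.01,0.0155,0.0386,0,0,0,0],[0.01,0.0155,0.0386,0,0,0,0],[0.01,0.0155,0.0386,0,0,0,0],[0.01,0.0155,0.0386,0,0,0,0],[0.01,0.0155,0.0386,0,0,0,0],[0.01,0.0155,0.0386,0,0,0,0],[0.01,0.0155,0.0386,0,0,0,0],[0.01,0,0,0,0,-2.7,0],[0.01,0,0,0,0,0,0]]'
python3 -m handwheel '[[0.01,0,0,0,0,0,0],[0.01,0,0,0,0,0,0]]'
python3 look.py m4
python3 - <<'E'
from h import *
plan(.5047,-.1844,.105,-19.76,4)
from bench import ctrl
R=Ro.from_rotvec(ctrl.get_state()["tool_rot"]);print("tool z",R.apply([0,0,1]).round(4), "shift to",(1000*R.inv().apply(np.array([.5047,-.1844,.105])-ctrl.get_state()["position"])).round(1))
c=dict(np.load("m4.npz"));hsv=cv2.cvtColor(c["im"],cv2.COLOR_BGR2HSV)
r=((hsv[...,0]<6)|(hsv[...,0]>174))&(hsv[...,1]>140)&(hsv[...,2]>80);r[:,:260]=0;r[:,380:]=0;r[240:]=0
v,u=np.nonzero(r&(c["d"]>0));d=c["d"][v,u];X=(np.linalg.inv(c["intrinsics"])@np.c_[u,v,np.ones(len(u))].T*d).T;X=(X-c["t"])@c["R"]
X=X[np.abs(X[:,2]-np.median(X[:,2]))<.012];q=np.linalg.lstsq(np.c_[X[:,:2]-X[:,:2].mean(0),np.ones(len(X))],X[:,2],rcond=None)[0]
ax=np.array([np.cos(np.radians(-19.7)),np.sin(np.radians(-19.7))]);print("head",X.mean(0).round(4),"slope",np.degrees(np.arctan(q[:2]@ax)).round(2))
E
```

```text
time: 26.75
position: [0.5047, -0.1842, 0.2744]
tool_rot: [-3.084, 0.537, 0.078]
ft_force: [0.1, 0.2, -4.2]
grip_width: 0.198
grip_force: 60.0
time: 27.0
position: [0.5049, -0.1832, 0.2764]
tool_rot: [-3.087, 0.535, 0.073]
ft_force: [0.1, 0.3, -3.1]
grip_width: 0.202
grip_force: 60.0
27.05 [ 0.505  -0.1834  0.2766] [-3.087  0.536  0.072] [-42.95658992 272.8597137 ] [-31.24795238 276.45720576]
pos [ 0.505  -0.1834  0.2766] yaw -19.69 t 27.05 F [-0.2 -0.2 -3.7] T [ 0.04  0.   -0.03]
shift mm [  8.1   0.9 171.4] per row [ 2.   0.2 42.9] turn [0.03 2.68 0.08]
tool z [-0.0442  0.0152 -0.9989] shift to [  8.1   0.9 171.4]
head [ 0.5638 -0.203   0.3346] slope 1.73
```

Run:
```python
from h import *
ax=np.array([np.cos(np.radians(-19.7)),np.sin(np.radians(-19.7))])
for n,p in(("m2",[.4913,.2294,.2582]),("m3",[.4889,.2309,.2749]),("m4",[.505,-.1834,.2766])):
    c=dict(np.load(n+".npz"));v,u=np.nonzero(c["d"]>0);d=c["d"][v,u]
    X=(np.linalg.inv(c["intrinsics"])@np.c_[u,v,np.ones(len(u))].T*d).T;X=(X-c["t"])@c["R"]-p
    a=X[:,:2]@ax;b=X[:,:2]@[ax[1],-ax[0]]
    for lo,hi,z0,z1,nm in((.014,.040,.015,.045,"handle"),(.048,.076,.045,.075,"head")):
        k=(a>lo)&(a<hi)&(np.abs(b)<.006)&(X[:,2]>z0)&(X[:,2]<z1)
        if k.sum()>20:
            q=np.polyfit(a[k],X[k,2],1);print(n,nm,k.sum(),"slope",np.degrees(np.arctan(q[0])).round(2),"z",np.median(X[k,2]).round(4),"a",a[k].mean().round(4),"b",b[k].mean().round(4))
        else:print(n,nm,k.sum())
```

```text
m2 handle 1067 slope 0.74 z 0.0274 a 0.0267 b -0.0
m2 head 2212 slope -0.31 z 0.0524 a 0.0625 b -0.0
m3 handle 746 slope 7.6 z 0.0318 a 0.0235 b 0.0
m3 head 2501 slope -0.1 z 0.0618 a 0.0627 b -0.0001
m4 handle 783 slope 4.76 z 0.03 a 0.024 b 0.0001
m4 head 2457 slope 3.87 z 0.0583 a 0.0629 b 0.0
```

```bash
python3 -m handwheel '[[0.01,0,0,0,0,-4.1,0],[0.01,0,0,0,0,0,0],[0.01,0,0,0,0,0,0]]'
python3 look.py m5
cat > chk.py <<'E'
import sys
from h import *
from bench import ctrl
ax=np.array([np.cos(np.radians(-19.7)),np.sin(np.radians(-19.7))])
s=ctrl.get_state();p=s["position"];R=Ro.from_rotvec(s["tool_rot"]);c=dict(np.load(sys.argv[1]+".npz"));v,u=np.nonzero(c["d"]>0);d=c["d"][v,u]
X=(np.linalg.inv(c["intrinsics"])@np.c_[u,v,np.ones(len(u))].T*d).T;X=(X-c["t"])@c["R"]-p
a=X[:,:2]@ax;b=X[:,:2]@[ax[1],-ax[0]];k=(a>.014)&(a<.040)&(np.abs(b)<.006)&(X[:,2]>.015)&(X[:,2]<.045)
q=np.polyfit(a[k],X[k,2],1);print("handle slope",np.degrees(np.arctan(q[0])).round(2),"z",np.median(X[k,2]).round(4))
hsv=cv2.cvtColor(c["im"],cv2.COLOR_BGR2HSV)[v,u].astype(int);r=((hsv[:,0]<6)|(hsv[:,0]>174))&(hsv[:,1]>140)&(np.hypot(a-.063,b)<.025)&(np.abs(X[:,2]-.055)<.012)
print("head a,b,z",a[r].mean().round(4),b[r].mean().round(4),X[r,2].mean().round(4))
for z in map(float,sys.argv[2].split(",")):
    sh=.0632-a[r].mean();t=np.array([.5042,-.1844])+ax*sh;print("target",t.round(4),z,"shift mm",(1000*R.inv().apply(np.r_[t,z]-p)).round(1))
E
python3 chk.py m5 .12,.046
```

```text
time: 27.42
position: [0.5051, -0.1838, 0.2766]
tool_rot: [-3.07, 0.534, 0.181]
ft_force: [0.4, 1.3, -3.8]
grip_width: 0.2
grip_force: 60.0
27.475 [ 0.505  -0.1838  0.2767] [-3.07   0.534  0.181] [-38.61965178 262.73324289] [-26.98752931 267.52292088]
handle slope 1.3 z 0.0284
head a,b,z 0.066 -0.0012 0.0536
target [ 0.5016 -0.1835] 0.12 shift mm [ 15.1   0.8 156. ]
target [ 0.5016 -0.1835] 0.046 shift mm [ 23.8   0.8 229.5]
```

```bash
python3 -m handwheel '[[0.01,0.0038,0.0002,0.039,0,0,0],[0.01,0.0038,0.0002,0.039,0,0,0],[0.01,0.0038,0.0002,0.039,0,0,0],[0.01,0.0037,0.0002,0.039,0,0,0],[0.01,0.004,0,0.034,0,0,0],[0.01,0,0,0,0,0,0],[0.01,0,0,0,0,0,0]]'
python3 -c "
from h import *;plan(.5016,-.1835,.046,-19.7,1)"
```

```text
time: 28.35
position: [0.5025, -0.184, 0.0873]
tool_rot: [-3.071, 0.535, 0.178]
ft_force: [1.2, 0.0, -2.9]
grip_width: 0.201
grip_force: 60.0
pos [ 0.5025 -0.184   0.0873] yaw -19.76 t 28.35 F [ 1.2  0.  -2.9] T [-0.04 -0.19  0.02]
shift mm [ 3.8 -0.1 41.1] per row [ 3.8 -0.1 41.1] turn [ 0.01  6.65 -0.06]
```

```bash
python3 look.py m6
python3 - <<'E'
import cv2,numpy as np
from bench import ctrl
from h import *
im,d=ctrl.get_image("scene");c=ctrl.camera_info("scene");u=proj(c,[.50,-.18,.06]).astype(int)
cv2.imwrite("pics/m6c.png",np.hstack([cv2.resize(im[u[1]-50:u[1]+50,u[0]-50:u[0]+50],(400,400)),cv2.resize(cv2.imread("pics/m6.png")[90:290,220:420],(400,400))]))
E
```

```text
28.4 [ 0.5029 -0.1841  0.0877] [-3.071  0.535  0.177] [-396.55869419  443.05916636] [-470.94568907  504.67740515]
```

View pics/m6c.png

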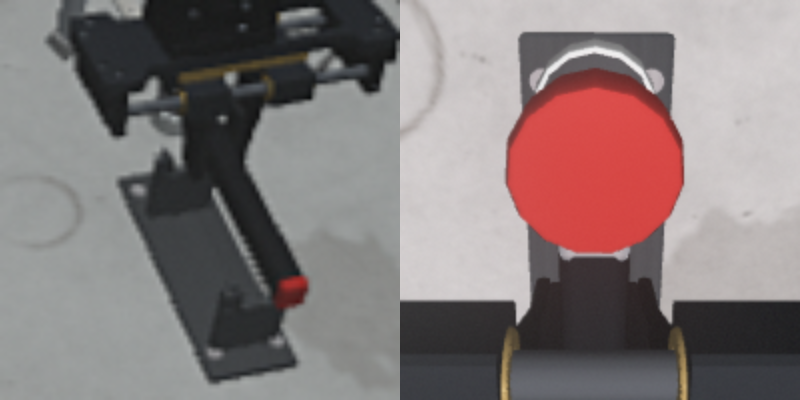

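The left crop (scene) shows the mallet above the rest, red tail end at (293,292). The right crop (wrist) shows the head over the rest's end at (595,165). I'll compare the tail's lateral position with its initial one in the same camera.

Run:
```python
from h import *
from bench import ctrl
def tail(im,c,X,z):
    hsv=cv2.cvtColor(im,cv2.COLOR_BGR2HSV);u=proj(c,X);r=((hsv[...,0]<8)|(hsv[...,0]>172))&(hsv[...,1]>120)&(hsv[...,2]>60)
    yy,xx=np.indices(r.shape);r&=np.hypot(xx-u[0],yy-u[1])<14
    for b in blobs(r,5):print(b,ray(c,b[0],z).round(4))
c=dict(np.load("scene0.npz"));X=[.385,-.1424,.062]
tail(c["im"],c,X,.062)
im,_=ctrl.get_image("scene");tail(im,ctrl.camera_info("scene"),[.385,-.1424,.105],.105)
```

```text
(array([422.5, 232. ]), array([419, 229,   8,   7,  44], dtype=int32)) [[ 0.3882 -0.1455  0.062 ]]
(array([425.4, 221.4]), array([422, 218,   8,   8,  48], dtype=int32)) [[ 0.3881 -0.1437  0.105 ]]
```

```bash
python3 -m handwheel '[[0.01,0.001,0.0008,0.012,0,0,0],[0.01,0.001,0,0.01,0,0,0],[0.01,0.001,0,0.009,0,0,0],[0.01,0.0005,0,0.006,0,0,0],[0.01,0,0,0,0,0,0]]'
python3 -c "
from h import *;plan(.5016,-.1835,.045,-19.7,1)"
```

```text
time: 29.12
position: [0.4999, -0.1839, 0.0477]
tool_rot: [-3.069, 0.534, 0.185]
ft_force: [-0.1, 0.2, -4.4]
grip_width: 0.2
grip_force: 60.0
pos [ 0.4999 -0.1839  0.0477] yaw -19.74 t 29.12 F [-0.1  0.2 -4.4] T [-0.01 -0.16  0.  ]
shift mm [ 1.8 -0.9  2.5] per row [ 1.8 -0.9  2.5] turn [-0.01  6.88 -0.04]
```

```bash
python3 -m handwheel '[[0.01,0.0017,0,0.002,0,0,0],[0.01,0.0002,0,0.0015,0,0,0],[0.01,0,0,0,0,0,0]]'
python3 -m handwheel '[[0.01,0.0002,0,0.0015,0,0,0],[0.01,0,0,0,0,0,0]]'
```

```text
time: 29.5
position: [0.5022, -0.1847, 0.0451]
tool_rot: [-3.07, 0.534, 0.181]
ft_force: [-0.1, -0.3, -2.1]
grip_width: 0.197
grip_force: 60.0
time: 29.75
position: [0.5023, -0.1848, 0.0446]
tool_rot: [-3.07, 0.535, 0.181]
ft_force: [-1.0, 0.3, 4.6]
grip_width: 0.199
grip_force: 60.0
```

```bash
python3 -m handwheel '[[0.045,0,0,0,0,0,0],[0.045,0,0,0,0,0,0],[0.045,0,0,0,0,0,0],[0.045,-0.0035,0,-0.03,0,0,0],[0.045,-0.0047,0,-0.04,0,0,0],[0.045,-0.0059,0,-0.05,0,0,0],[0.045,-0.0059,0,-0.05,0,0,0],[0.045,0,0,-0.03,0,6.8,0],[0.045,0,0,0,0,0,0],[0.045,0,0,0,0,0,0]]'
python3 look.py m7
python3 - <<'E'
from h import *
from bench import ctrl
c=dict(np.load("m7.npz"));hsv=cv2.cvtColor(c["im"],cv2.COLOR_BGR2HSV);r=((hsv[...,0]<6)|(hsv[...,0]>174))&(hsv[...,1]>140)&(hsv[...,2]>80);r[:,:260]=0;r[:,380:]=0
for b in blobs(r,100):print("wrist head",b[1],ray(c,b[0],.098),"(was .5637,-.2056)")
c0=dict(np.load("scene0.npz"));im,_=ctrl.get_image("scene");c=ctrl.camera_info("scene")
t0=dict(np.load("top0.npz"));ti,_=ctrl.get_image("top")
np.savez("top9.npz",im=ti,**ctrl.camera_info("top"));cv2.imwrite("pics/s9.png",im)
for nm,A,B in(("scene",c0["im"],im),("top",t0["im"],ti)):
  for I in(A,B):
    h=cv2.cvtColor(I,cv2.COLOR_BGR2HSV);r=((h[...,0]<8)|(h[...,0]>172))&(h[...,1]>120)&(h[...,2]>60);r[:,:380]=0;r[:165]=0;r[300:]=0;r[:,450:]=0
    print(nm,[(b[0].tolist(),int(b[1][4])) for b in blobs(r,10)])
u=[400,205];s9=cv2.resize(im[155:255,350:450],(400,400),interpolation=cv2.INTER_CUBIC);cv2.imwrite("pics/m7c.png",np.hstack([s9,cv2.resize(cv2.imread("pics/m7.png")[90:290,220:420],(400,400))]))
E
```

```text
time: 31.0
position: [0.5047, -0.186, 0.2435]
tool_rot: [3.095, -0.539, -0.003]
ft_force: [0.5, 1.0, -0.2]
grip_width: 0.517
grip_force: 0.0
31.05 [ 0.5047 -0.1859  0.2428] [-3.094  0.539  0.005] [-84.69055248 297.52778129] [-76.94937524 303.03196977]
wrist head [302 117  30  32 755] [[ 0.56371154 -0.20541094  0.098     ]] (was .5637,-.2056)
scene [([397.7, 173.9], 110), ([422.5, 232.0], 44)]
scene [([397.7, 174.0], 112), ([422.4, 232.1], 45)]
top [([430.3, 194.8], 183), ([401.7, 277.0], 26)]
top [([401.6, 277.0], 27)]
```

```bash
python3 -c "
from bench import ctrl
print(ctrl.close_job())"
```

```text
the job is handed in; nothing more can be done
None
```

The job is handed in at about 31 s: I set the thimble line to within about 1° of the pointer, tightened the lock ring fully, drove the stamp to its stop (8.8 of 9 mm measured) with one brisk blow, and put the mallet back within about 0.2 mm of where it lay.

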